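Mount a drilled carving on its rod

ROBOT

A 6-joint arm with a two-finger parallel gripper is mounted at the origin on the work surface. World frame = base frame: x ahead of the robot, y to its left, z up, the work surface at z = 0. Lengths are in m, angles in rad, forces in N, time in s.
With the tool pointing down it reaches from about 0.15 to 0.775 m from the base axis. Payload 6.1 kg.
Tool frame: the origin (TCP) lies between the finger pads; the fingertips stand manip.finger_overhang ahead of it and the grasp point (between the pads) is the TCP (manip.finger_overhang is the distance from the TCP to the fingertips, in m); z points along the fingers, y is the line along which they close (so a half turn about z gives the same grasp; the last joint's range is limited). The gripper opens to 85 mm and grips with 20 to 120 N. Pads are 22 mm wide; open, the fingers measure 114 mm over their backs; the gripper's body (76 mm by 85 mm) begins 54 mm behind the grasp point. The pads swing forward as they close: fully open they stand 13 mm farther back than shut.
Start: joints at [1.201, 0.126, -0.04, 1.405, 0, 1.571], TCP at [0.19, 0.489, 0.25] pointing down, gripper open.
Joint ranges: [-2.72, 2.72], [-0.95, 1.95], [-1.27, 1.35], [-1.78, 2.02], [-1.46, 1.47], [-3.14, 3.14]. Speed limits (rad/s): [2.39, 2.39, 3.01, 3.14, 3.14, 3.14].

INTERFACE

Orientations are given as a unit quaternion [x, y, z, w].
In Python, from rig import manip, read_camera, order gives the robot as it stands. The module is installed in compiled form; this text tells all that it offers.
- The arm moves only by the tool carry_out, never from a script. Its argument "increments" is a list of rows, each a list of 7 numbers: the shift along the tool's x, y, z in mm, then the turn, a rotation vector about the tool's x, y, z in rad, then the opening in per cent of the stroke, from 0 (shut) to 100 (fully open). A call has 1 to 20 rows; each row shifts and turns the commanded pose from where the row before left it, along the tool's axes as they then stand; what a row does not reach is not made up. A row lasts 1/8 s, in which the tool goes at most 62.5 mm and 10.7 degrees, less where a joint would pass 70% of its speed; a pose out of reach is approached as far as the arm can. A call is refused whole if a number of a shift passes 62.5 or a number of a turn 0.188, either way. A call with a gripper value outside its range is refused whole. The fingers move at their own pace and stop on an object; "force" is the grip in N (left out, the last holds). Time passes only in rows, so rows that do not move let the fingers close. It gives the time, the measured TCP pose, the force, the opening and the grip force at its end, in the units of the state.
- manip.state(): the state, without advancing time (a new reading comes with each control period).
- read_camera(name): name is "scene" or "side" or "wrist"; returns a dict with "image" (400x640x3 uint8, red, green, blue), "vfov" (degrees; the focal length in pixels is half the picture's height over the tangent of half this angle, whatever the lens; pixels are square), "cx", "cy" (the principal point, pixels), "rvec" (rotation vector, rad) and "tvec" (3), from world to camera coordinates, as OpenCV has them; the wrist camera has in their place "mount" (4x4, takes a point from camera to tool coordinates, whose origin is the TCP and whose axes are the flange's). Camera axes: x right, y down, z forward; pixel columns grow to the right and rows downward; lengths in m; the calibration is good to about 2 mm. A picture is of the moment at which its call begins: read the wrist's pose just before it. There is no depth.
- order.job_done(): hands the job in; it is judged then, once.
The state is a dict: "time_s": time; "joints": joint angles; "joint_velocities": joint speeds; "tau": joint torques, N m; "tcp_pos": TCP position; "orientation": TCP orientation; "force": force on the tool from outside, world axes, zero at the start; "ft_torque": the same for the moment, N m; "grip_width": finger opening in m; "grip_force": force on a finger pad.
Only numpy, scipy, OpenCV 4.12 (cv2) and the standard library are available. Lean on these libraries where they do the work, as an engineer would, in place of code of your own. Each camera call takes 0.05 s, during which the arm holds its last target. There are 200 camera calls.

TASK

Mount the soapstone carving on the slate plinth: lower it squarely over the steel rod without forcing it, then turn it lightly on the rod until the notch in its foot finds the brass stop pin and it goes down fully home, flush on the slate. Set it down gently, never dropping or pressing hard, then let go of it; do not knock it over or disturb the chisel, mallet, wax tin or stone offcut.

Things in the scene. Friction and masses are not known exactly. Their poses are not given: they have to be found in the camera images.
- carving_mid (a point): Centre, half-way up, of the loose grey-green soapstone carving standing upright on the bench: square column 54 x 54 mm, 90 mm high (top 14 mm steps in to 44 x 44), about 0.6 kg, four flat sides good to grip. z is its upright axis, underside 45 mm below. A 12 mm hole runs right through along z (13 mm square in the lowest 11 mm).
- carving_notch (a point): Outer mouth of the carving's notch, at the underside, 27 mm from the hole's axis towards the carving's own +x, 45 mm below its centre. The notch is 10 mm wide, 11 mm high, and runs from here straight in to the hole; it fits over the stop pin.
- plinth: Fixed dark slate plinth 130 x 130 x 25 mm, origin at the centre of its underside on the bench, z up. The steel rod stands at its centre. With the carving home, its centre is 70 mm above this origin and the rod's tip 39 mm above the carving's centre (6 mm below its top).
- rod_top (a point): Centre of the tip of the upright steel rod, on its axis, 109 mm above the bench, 84 mm above the slate. The rod is 10 mm thick; its top 8 mm tapers to 5 mm.
- ring_mid (a point): Point on the rod's axis at the slate's top face. A flush brass ring here, 54 mm wide, firmly clamped, carries an upright brass stop pin 8 mm thick, 8 mm high, 22 mm from the axis. Its bearing from the axis is 0.2 to 1.5 rad anticlockwise (from above) of the plinth's +x, not measured: see or feel it. Unless notch and pin agree within about 0.05 rad, the carving rests on the pin 8 mm too high.
- chisel: Slim hand chisel lying on the bench, 200 mm long; bystander, not to be disturbed.
- mallet: Wooden mallet lying on the bench, 240 mm long, head 70 mm thick; bystander, not to be disturbed.
- wax_tin: Tin of wax, 72 mm wide, 60 mm high; bystander, not to be disturbed.
- offcut: Pale stone offcut 60 x 45 x 35 mm; bystander, not to be disturbed.
Mind the look-alikes: they are no part of the job. Of the things like the plinth, leave any that is blue, green or pink; of the rest the smaller one is meant.

How it is judged:
On the way:
1. the carving is threaded on the rod, square, at least 30 mm down it (horizontal distance between carving_mid and rod_top below 0.006 m and height (world z) of carving_mid below 0.124 m and angle between carving_mid's own z axis and vertical below 0.06 rad), for 0.1 s.
At the end, for the whole second after the job is handed in: The carving stands on the rod with its underside flush on the slate (within 2.5 mm), centred on the rod within 4 mm, upright within 0.04 rad, at rest and released (horizontal distance between carving_mid and rod_top below 0.004 m and z of carving_mid in the frame of plinth between 0.066 and 0.0725 m and angle between carving_mid's own z axis and vertical below 0.04 rad and linear speed of carving below 0.01 m/s); the robot touches nothing.
It fails at once if the carving bears on the plinth, rod or pin with more than 50 N (contact force between carving and plinth above 50 N).
It fails at once if the carving is tipped over (angle between carving_mid's own z axis and vertical above 0.5 rad).
It fails at once if a bystander is moved by more than 30 mm (distance of any of chisel, mallet, wax_tin, offcut from where it was at the start of the episode above 0.03 m).
It also fails if it takes over 72 s, if anything falls off the work surface, if the arm or the gripper's body presses on something with over 40 N, if the wrist force passes 120 N, or if a joint passes its speed limit or range.

## Working session

There is one attempt and no reset: what is moved stays moved. The work goes in short steps, Python scripts to look and compute and a tool call to move; the robot and the scene stay as the last step left them, time stands still between calls to the robot, and variables do not carry over. Pictures are saved under pics/ and viewed, at most 10 in all, crops included, and the job is handed in when it is done.

Besides the shell and the picture viewer there is one more tool, called after "Emit:" in YAML: its name, and indented under it one key for each argument. carry_out: Moves the arm, as the interface text tells. Its arguments: {"type":"object","properties":{"increments":{"type":"array"},"force":{"type":"number"}},"required":["increments"]}

```bash
mkdir -p pics
cat > h.py <<'E'
import numpy as np, cv2
from scipy.spatial.transform import Rotation as R
from rig import manip, read_camera, order
def cam(n):
    s=manip.state(); c=read_camera(n); f=200/np.tan(np.radians(c['vfov'])/2)
    if 'mount' in c:
        T=np.eye(4); T[:3,:3]=R.from_quat(s['orientation']).as_matrix(); T[:3,3]=s['tcp_pos']
        W=np.linalg.inv(T@np.array(c['mount']))
    else:
        W=np.eye(4); W[:3,:3]=R.from_rotvec(c['rvec']).as_matrix(); W[:3,3]=c['tvec']
    P=dict(W=W,f=f,cx=c['cx'],cy=c['cy'],name=n)
    return c['image'],P
def onz(P,uv,z):
    W=P['W']; o=-W[:3,:3].T@W[:3,3]
    d=W[:3,:3].T@np.array([(uv[0]-P['cx'])/P['f'],(uv[1]-P['cy'])/P['f'],1])
    return o+d*(z-o[2])/d[2]
def proj(P,p):
    q=P['W'][:3,:3]@np.array(p)+P['W'][:3,3]; return P['f']*q[0]/q[2]+P['cx'],P['f']*q[1]/q[2]+P['cy']
def save(im,fn): cv2.imwrite('pics/'+fn,im[:,:,::-1])
E
python3 - <<'E'
from h import *
import pickle
s=manip.state();print({k:np.round(v,3) for k,v in s.items()},manip.finger_overhang)
D={}
for n in ['scene','side','wrist']:
    D[n]=cam(n); save(D[n][0],n+'0.png'); P=D[n][1]; print(n,-P['W'][:3,:3].T@P['W'][:3,3],P['W'][2,:3],P['f'],P['cx'],P['cy'])
pickle.dump(D,open('d0.pkl','wb'))
E
```

```text
{'time_s': np.float64(0.0), 'joints': array([ 1.201,  0.126, -0.041,  1.405,  0.   ,  1.571]), 'joint_velocities': array([ 0.   ,  0.   , -0.   ,  0.   , -0.001,  0.   ]), 'tau': array([-1.0000e-03, -4.3592e+01,  3.5292e+01,  1.7000e-02,  0.0000e+00,
       -0.0000e+00]), 'tcp_pos': array([0.19 , 0.489, 0.25 ]), 'orientation': array([ 0.184,  0.983, -0.001, -0.   ]), 'force': array([-0.637, -0.392, -0.806]), 'ft_torque': array([0.032, 0.023, 0.011]), 'grip_force': np.float64(0.0), 'grip_width': np.float64(0.086)} 0.019
scene [1.18161626 0.42482326 1.03135199] [-0.53591949 -0.39481862 -0.74626306] 438.8890054916714 315.38958619202407 208.1225876068273
side [ 0.18530556 -0.85255726  0.83054165] [ 0.29047908  0.69780774 -0.65474137] 424.829668968974 316.9040667518017 201.85848683344716
wrist [0.11964638 0.51612308 0.37404117] [ 0.26918175 -0.10417271 -0.95743889] 344.1035833564216 318.51856372467745 200.52180076034557
```

View pics/scene0.png

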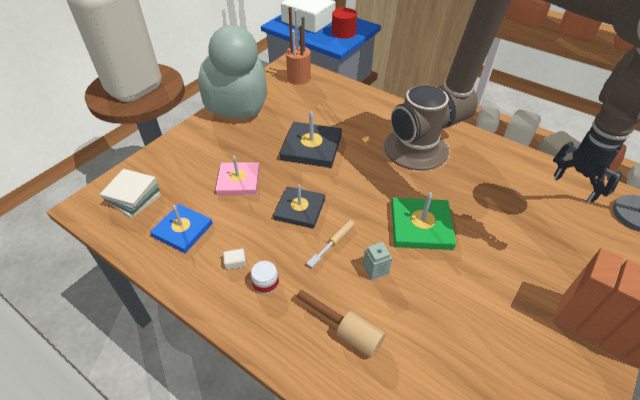

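View pics/side0.png

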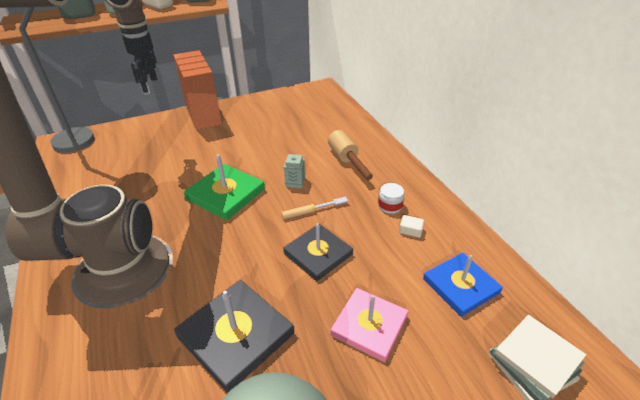

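The scene view shows the smaller dark plinth at (299,206) and the carving at (377,261). In the side view they are at (318,250) and (294,171). The larger dark plinth and the coloured ones are look-alikes. I'll enlarge the crops.

Run:
```python
from h import *
import pickle
D=pickle.load(open('d0.pkl','rb'))
def crop(n,x,y,w=80,h=60): return cv2.resize(D[n][0][y:y+h,x:x+w],None,fx=5,fy=5,interpolation=cv2.INTER_CUBIC)
m=np.vstack([np.hstack([crop('scene',260,175),crop('side',278,215)]),np.hstack([crop('scene',337,235),crop('side',255,145)])])
save(m,'crops.png')
```

```text
(no output)
```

View pics/crops.png

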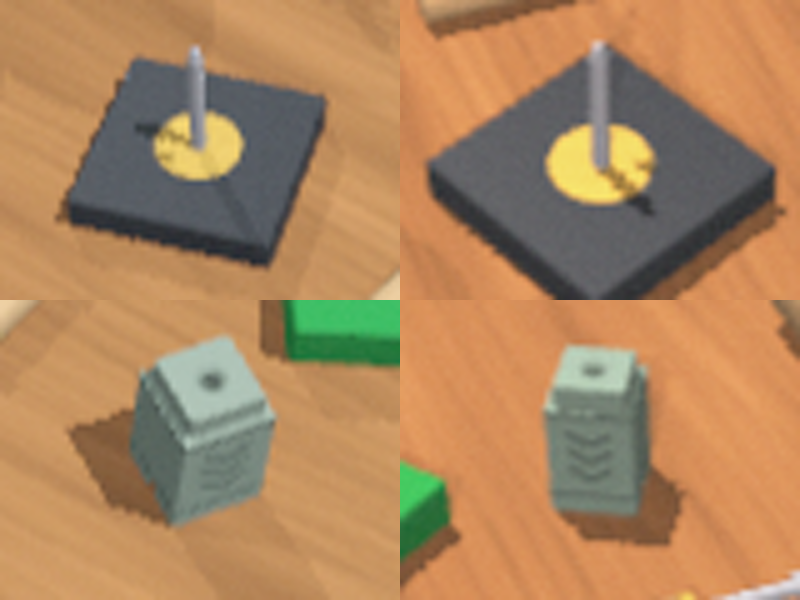

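The crops show the hole's top centre at about scene (379.4,251.2) and side (293.6,159). The rod tip is at scene (299,184.4) and side (317.6,223.6). The plinth's top corners are also readable, but the notch isn't visible.

Run:
```python
from h import *
import pickle
D=pickle.load(open('d0.pkl','rb'));S=D['scene'][1];Q=D['side'][1]
a=lambda n,l:[((x/5+n[0]),(y/5+n[1])) for x,y in l]
so,qo=(260,175),(278,215)
for P,o,l in[(S,so,[(137,58),(325,97),(270,247),(70,205)]),(Q,qo,[(198,45),(374,172),(195,297),(30,168)])]:
    c=np.array([onz(P,p,.025)[:2] for p in a(o,l)]); e=np.roll(c,-1,0)-c
    print('plinth',c.mean(0),np.linalg.norm(e,axis=1),np.degrees(np.arctan2(e[:,1],e[:,0]))%90)
print('rod',onz(S,a(so,[(195,47)])[0],.109),onz(Q,a(qo,[(198,43)])[0],.109))
print('ring',onz(S,a(so,[(199,146)])[0],.025),onz(Q,a(qo,[(200,163)])[0],.025))
print('hole',onz(S,a((337,235),[(212,81)])[0],.09),onz(Q,a((255,145),[(193,70)])[0],.09))
for P,o,l in[(S,(337,235),[(157,66),(227,37),(273,101),(186,133)]),(Q,(255,145),[(165,47),(235,50),(233,93),(155,91)])]:
    c=np.array([onz(P,p,.09 )[:2] for p in a(o,l)]); e=np.roll(c,-1,0)-c
    print('carv',c.mean(0),np.linalg.norm(e,axis=1),np.degrees(np.arctan2(e[:,1],e[:,0])))
c=[onz(S,p,0)[:2] for p in a((337,235),[(130,156),(178,224),(263,195)])];print(c)
c=[onz(Q,p,0)[:2] for p in a((255,145),[(157,207),(238,215)])];print(c, 'tcp',manip.state()['tcp_pos'])
```

```text
plinth [ 0.47575363 -0.15379743] [0.12531636 0.12762807 0.12559685 0.12941649] [19.9391469  20.45951081 20.75602999 20.33378461]
plinth [ 0.47262611 -0.16260057] [0.13089034 0.12208051 0.12064337 0.12483401] [20.15023675 18.01169744 21.43610388 22.77732549]
rod [ 0.47175641 -0.15790405  0.109     ] [ 0.47480311 -0.15894398  0.109     ]
ring [ 0.47412691 -0.15629366  0.025     ] [ 0.47407962 -0.16044132  0.025     ]
hole [0.52943293 0.15355078 0.09      ] [0.52784873 0.14694617 0.09      ]
carv [0.53137628 0.15393212] [0.04357493 0.04652208 0.05149637 0.04457433] [ 152.27566965   61.37377527  -30.81371358 -128.82084659]
carv [0.53006301 0.14598723] [0.04318454 0.04475413 0.04668235 0.04604425] [ -28.74864939 -113.30778632  153.07468361   62.20872127]
[array([0.53917587, 0.11688948]), array([0.56173888, 0.16200963]), array([0.51785422, 0.19036581])]
[array([0.49608259, 0.13941067]), array([0.53926908, 0.11121001])] tcp [0.18964703 0.48925031 0.24970503]
```

View pics/wrist0.png

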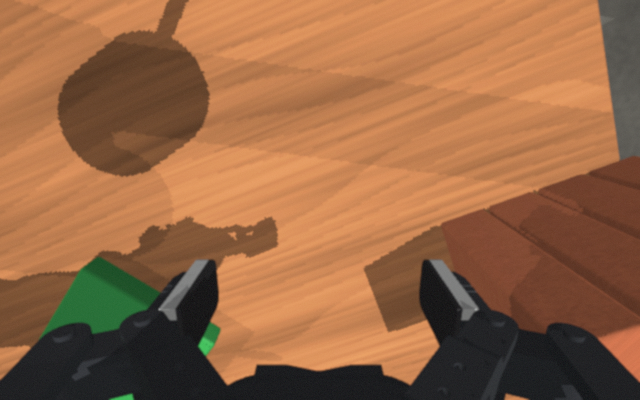

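The wrist camera looks along the tool's -x, with the fingers at the bottom and the green look-alike at lower left. I'll move so the camera faces the carving's hidden side, where the normal is about 150°.

Emit:
carry_out:
  increments:
    - [-43, -23, 0, 0, 0, 0, 100]
    - [-43, -23, 0, 0, 0, 0, 100]
    - [-43, -23, 0, 0, 0, 0, 100]
    - [-43, -23, 0, 0, 0, 0, 100]
    - [-43, -23, 0, 0, 0, 0, 100]
    - [-43, -23, 0, 0, 0, 0, 100]
    - [-40, -21, 0, 0, 0, 0, 100]
    - [0, 0, 0, 0, 0, 0, 100]
    - [0, 0, 0, 0, 0, 0, 100]

```text
time_s: 1.27
tcp_pos: [0.41, 0.2335, 0.2501]
orientation: [0.184, 0.983, -0.0, -0.0]
force: [0.1, -0.1, 0.2]
grip_width: 0.0855
grip_force: 0.0
```

Run:
```python
from h import *
import pickle
im,P=cam('wrist');pickle.dump((im,P),open('w1.pkl','wb'));save(im,'w1.png')
D=pickle.load(open('d0.pkl','rb'));a=D['scene'][0][250:285,358:398]
a=cv2.resize(a,None,fx=10,fy=10,interpolation=cv2.INTER_CUBIC)
a=np.clip(a.astype(float)*1.5,0,255).astype(np.uint8); b=np.zeros((400,400,3),np.uint8);b[:350]=a[:, :400]
c=cv2.resize(im[150:400,120:520],(800,500)) 
b=cv2.resize(b,(400,400))
save(im,'w1.png'); save(np.hstack([im,]) ,'w1.png')
print(manip.state()['tcp_pos'],proj(P,[.529,.15,0]),proj(P,[.529,.15,.09]))
u,v=map(int,proj(P,[.529,.15,.03])); k=cv2.resize(im[max(0,v-60):v+60,max(0,u-50):u+50],None,fx=4,fy=4,interpolation=cv2.INTER_CUBIC)[:400]
z=np.zeros((400,800,3),np.uint8); z[:,:400]=b; z[:k.shape[0],400:400+k.shape[1]]=k; save(z,'n1.png')
```

```text
[0.40969982 0.23387854 0.25012606] (np.float64(290.00897486669055), np.float64(281.54280828261165)) (np.float64(282.815201258091), np.float64(329.05365690558585))
```

View pics/n1.png

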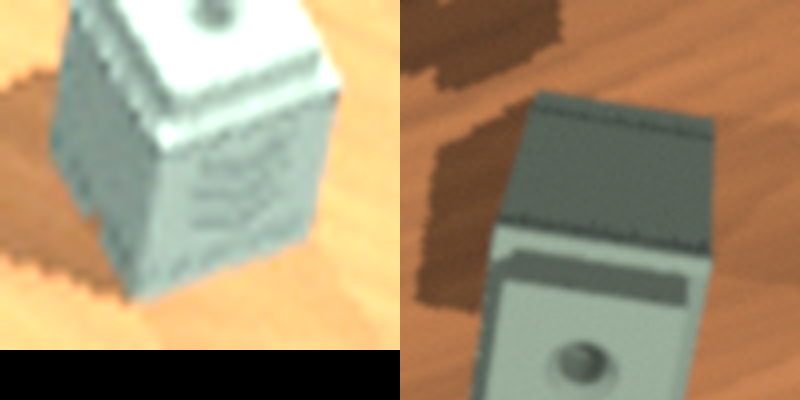

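In the wrist crop the 150° face has no notch. In the scene crop a dent at the foot's mid-edge on the left face (about (95,215)) is the notch, so it points at roughly -29°. Next I'll move over the plinth to read the pin bearing.

Emit:
carry_out:
  increments:
    - [-30.6, -42.7, 0, 0, 0, 0, 100]
    - [-30.6, -42.7, 0, 0, 0, 0, 100]
    - [-30.6, -42.7, 0, 0, 0, 0, 100]
    - [-30.6, -42.7, 0, 0, 0, 0, 100]
    - [-30.6, -42.7, 0, 0, 0, 0, 100]
    - [-30.6, -42.7, 0, 0, 0, 0, 100]
    - [-30.6, -42.7, 0, 0, 0, 0, 100]
    - [-30.6, -42.7, 0, 0, 0, 0, 100]
    - [0, 0, 45, 0, 0, 0, 100]
    - [0, 0, 45, 0, 0, 0, 100]
    - [0, 0, 0, 0, 0, 0, 100]
    - [0, 0, 0, 0, 0, 0, 100]

```text
time_s: 2.82
tcp_pos: [0.5157, -0.1727, 0.162]
orientation: [0.183, 0.983, -0.0, 0.001]
force: [-0.5, 0.3, -0.1]
grip_width: 0.0853
grip_force: 0.0
```

Run:
```python
from h import *
import pickle
im,P=pickle.load(open('w1.pkl','rb'))
u,v=map(int,proj(P,[.529,.15,.03])); u0,v0=u-50,v-60
g=lambda x,y,z:onz(P,(u0+(x-400)/4-.4,v0+y/4-.4),z)
b=[g(540,92,0),g(714,118,0)];t=[g(495,225,.076),g(712,258,.076)]
for e in(b,t): d=e[1]-e[0];m=(e[0]+e[1])/2; a=np.arctan2(d[1],d[0]);print('edge',np.degrees(a),np.linalg.norm(d),m+.027*np.array([np.sin(a),-np.cos(a),0]))
print('hole',g(583,362,.09))
im,P=cam('wrist');pickle.dump((im,P),open('w2.pkl','wb'));print(manip.state()['tcp_pos'])
u,v=map(int,proj(P,[.473,-.158,.025]));print(u,v,proj(P,[.473,-.158,.109]))
u0,v0=max(0,u-80),max(0,v-60);print(u0,v0)
save(cv2.resize(im[v0:v0+120,u0:u0+160],None,fx=5,fy=5,interpolation=cv2.INTER_CUBIC),'p2.png')
```

```text
edge 59.30982218846379 0.052717684288621176 [0.52795548 0.1507605  0.        ]
edge 58.82080034880837 0.054129066378382586 [0.5266652  0.15042948 0.076     ]
hole [0.52468526 0.15133956 0.09      ]
[ 0.51618355 -0.1730252   0.16264302]
316 137 (np.float64(315.34994831265305), np.float64(156.6714647737363))
236 77
```

View pics/p2.png

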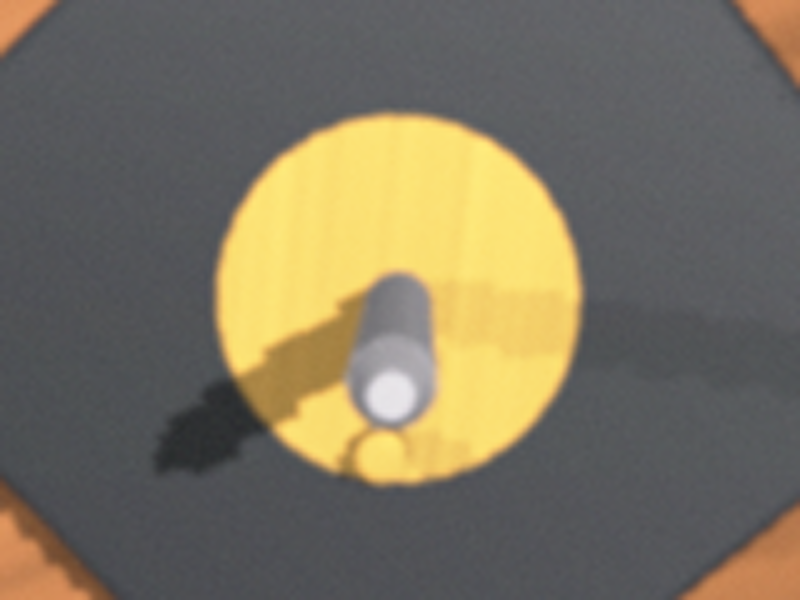

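The crop shows the ring centred at (398.5,299), the rod tip at (391,395) and the top of the pin at (382,456), just below the rod.

Run:
```python
from h import *
import pickle
im,P=pickle.load(open('w2.pkl','rb'))
g=lambda x,y,z:onz(P,(236+x/5-.4,77+y/5-.4),z)
r=g(398.5,299,.025);t=g(391,395,.109);p=g(382,456,.033);print(r,t,p)
for o in(r,t): d=(p-o)[:2];print(np.degrees(np.arctan2(d[1],d[0])),np.hypot(*d))
S=manip.state();print(R.from_quat(S['orientation']).as_matrix().round(3),S['joints'],S['tcp_pos'])
```

```text
[ 0.47174828 -0.15816692  0.025     ] [ 0.47219002 -0.15854611  0.109     ] [ 0.49169197 -0.16852503  0.033     ]
-27.445909466046537 0.022473120373164228
-27.098314645420725 0.021906735015320252
[[-0.933  0.36   0.003]
 [ 0.36   0.933 -0.001]
 [-0.003  0.    -1.   ]] [-3.23453799e-01  1.73469357e-01 -1.75807819e-01  1.21835994e+00
  4.60062130e-05  4.50411299e-02] [ 0.51618355 -0.1730252   0.16264302]
```

The pin bearing is about -27.3° and the notch about -31°, so the turn is only small. I'll go back to the carving with tool y at 59° and view its hole from the same relative pose as the rod, so calibration errors cancel.

Emit:
carry_out:
  increments:
    - [0, 0, -44, 0, 0, 0.085, 100]
    - [0, 0, -44, 0, 0, 0.086, 100]
    - [18.6, 47.2, 0, 0, 0, 0, 100]
    - [18.6, 47.2, 0, 0, 0, 0, 100]
    - [18.6, 47.2, 0, 0, 0, 0, 100]
    - [18.6, 47.2, 0, 0, 0, 0, 100]
    - [18.6, 47.2, 0, 0, 0, 0, 100]
    - [18.6, 47.2, 0, 0, 0, 0, 100]
    - [0, 0, 35, 0, 0, 0, 100]
    - [0, 0, 35, 0, 0, 0, 100]
    - [0, 0, 35, 0, 0, 0, 100]
    - [0, 0, 0, 0, 0, 0, 100]
    - [0, 0, 0, 0, 0, 0, 100]
    - [0, 0, 0, 0, 0, 0, 100]

```text
time_s: 4.62
tcp_pos: [0.5663, 0.1271, 0.1458]
orientation: [0.267, 0.964, 0.001, 0.002]
force: [0.2, 0.5, -0.2]
grip_width: 0.0857
grip_force: 0.0
```

Run:
```python
from h import *
import pickle
im,P=cam('wrist');pickle.dump((im,P),open('w3.pkl','wb'));S=manip.state();print(S['tcp_pos'],R.from_quat(S['orientation']).as_matrix().round(4))
u,v=map(int,proj(P,[.527,.151,.09]));print(u,v)
u0,v0=max(0,u-80),max(0,v-60);print(u0,v0)
save(cv2.resize(im[v0:v0+120,u0:u0+160],None,fx=5,fy=5,interpolation=cv2.INTER_CUBIC),'p3.png')
```

```text
[0.56611441 0.12701314 0.14542213] [[-8.573e-01  5.149e-01  3.200e-03]
 [ 5.149e-01  8.573e-01  7.000e-04]
 [-2.400e-03  2.300e-03 -1.000e+00]]
319 154
239 94
```

View pics/p3.png

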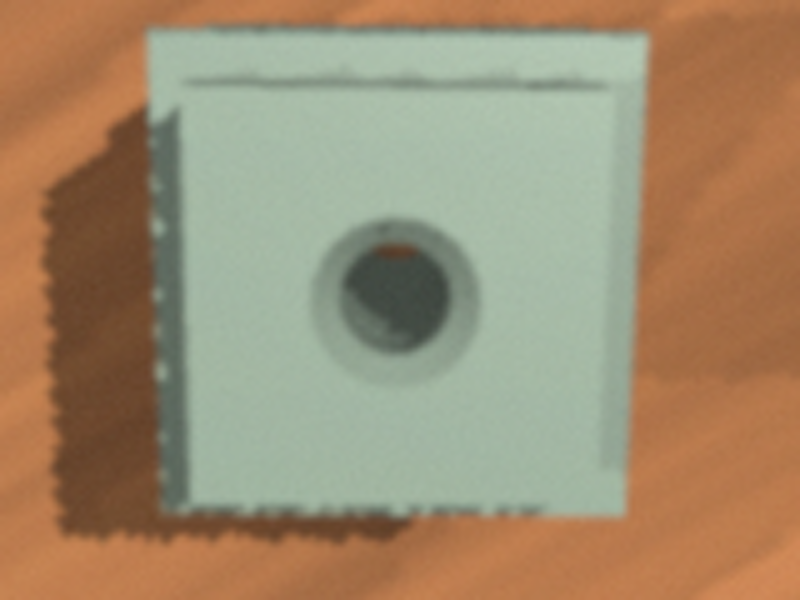

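The top of the carving is almost square with the picture, and the hole's rim is centred at (396,302).

Run:
```python
from h import *
import pickle
im,P=pickle.load(open('w3.pkl','rb'))
g=lambda x,y,z:onz(P,(239+x/5-.4,94+y/5-.4),z)
h=g(396,302,.09);print(h)
for a,b,z in[((183,82),(608,86),.076),((148,28),(650,35),.076),((163,515),(627,516),.076),((188,505),(602,470),.09)]: d=g(*b,z)-g(*a,z);print(np.degrees(np.arctan2(d[1],d[0])),np.linalg.norm(d))
S=manip.state();T=R.from_quat(S['orientation']).as_matrix();print('tool delta mm',1000*T.T@(np.array([h[0],h[1],.052])-S['tcp_pos']))
im,P=pickle.load(open('w2.pkl','rb'))
```

```text
[0.5265736  0.15033252 0.09      ]
58.44955931842991 0.04640426572548346
58.21211041138036 0.054348385250426956
58.77759743762109 0.05451136870387256
63.91923471793196 0.04507697627036035
tool delta mm [46.12693299 -0.58250065 93.31093527]
```

Emit:
carry_out:
  increments:
    - [23, -0.3, 0, 0, 0, 0.005, 100]
    - [23, -0.3, 0, 0, 0, 0.004, 100]
    - [0, 0, 0, 0, 0, 0, 100]
    - [0, 0, 25, 0, 0, 0, 100]
    - [0, 0, 25, 0, 0, 0, 100]
    - [0, 0, 25, 0, 0, 0, 100]
    - [0, 0, 18, 0, 0, 0, 100]
    - [0, 0, 0, 0, 0, 0, 100]
    - [0, 0, 0, 0, 0, 0, 60]
    - [0, 0, 0, 0, 0, 0, 40]
    - [0, 0, 0, 0, 0, 0, 40]
    - [0, 0, 0, 0, 0, 0, 40]
    - [0, 0, 0, 0, 0, 0, 40]
  force: 60

```text
time_s: 6.3
tcp_pos: [0.5264, 0.1505, 0.0517]
orientation: [0.271, 0.962, 0.001, 0.001]
force: [1.2, 1.9, 6.0]
grip_width: 0.0537
grip_force: 64.7
```

Run:
```python
from h import *
S=manip.state();print({k:np.round(S[k],4) for k in S});print(R.from_quat(S['orientation']).as_matrix().round(4))
```

```text
{'time_s': np.float64(6.3), 'joints': array([ 2.783e-01,  2.399e-01, -3.463e-01,  9.818e-01,  1.000e-04,
        8.280e-01]), 'joint_velocities': array([ 0.0003,  0.003 , -0.0026,  0.0003,  0.0007, -0.0018]), 'tau': array([-5.97200e-01, -4.48290e+01,  2.95544e+01,  1.11500e-01,
       -1.91800e-01, -1.98000e-02]), 'tcp_pos': array([0.5264, 0.1505, 0.0517]), 'orientation': array([2.714e-01, 9.625e-01, 8.000e-04, 1.200e-03]), 'force': array([1.1691, 1.8742, 6.0278]), 'ft_torque': array([ 0.1169,  0.0294, -0.0008]), 'grip_force': np.float64(64.698), 'grip_width': np.float64(0.0537)}
[[-8.527e-01  5.224e-01  2.700e-03]
 [ 5.224e-01  8.527e-01  9.000e-04]
 [-1.800e-03  2.100e-03 -1.000e+00]]
```

Emit:
carry_out:
  increments:
    - [0, 0, -15, 0, 0, 0, 40]
    - [0, 0, -35, 0, 0, 0, 40]
    - [0, 0, -35, 0, 0, 0, 40]
    - [0, 0, -35, 0, 0, 0, 40]
    - [0, 0, -28, 0, 0, 0, 40]
    - [-7, -18, 0, 0, 0, 0, 40]
    - [-14, -36, 0, 0, 0, 0, 40]
    - [-14, -36, 0, 0, 0, 0, 40]
    - [-14, -36, 0, 0, 0, 0, 40]
    - [-14, -36, 0, 0, 0, 0, 40]
    - [-14, -36, 0, 0, 0, 0, 40]
    - [-14, -36, 0, 0, 0, 0, 40]
    - [-14, -34, 0, 0, 0, 0, 40]
    - [-10, -24, 0, 0, 0, 0, 40]
    - [0, 0, 0, 0, 0, -0.036, 40]
    - [0, 0, 0, 0, 0, -0.037, 40]
    - [0, 0, 0, 0, 0, 0, 40]
    - [0, 0, 0, 0, 0, 0, 40]
    - [0, 0, 0, 0, 0, 0, 40]

```text
time_s: 8.68
tcp_pos: [0.4709, -0.1585, 0.1983]
orientation: [0.236, 0.972, -0.0, 0.0]
force: [-0.2, -0.9, -7.2]
grip_width: 0.0536
grip_force: 66.1
```

Run:
```python
from h import *
S=manip.state();T=R.from_quat(S['orientation']).as_matrix();print(S['tcp_pos'],S['force'],S['ft_torque'],S['grip_width'],S['grip_force']);print(T.round(4),np.degrees(np.arctan2(T[1,1],T[0,1])))
print(1000*T.T@(np.array([.472,-.1584,S['tcp_pos'][2]])-S['tcp_pos']))
o=[]
for n,p in(('scene',(0.472,-.158,.15)),('side',(0.472,-.158,.15))):
    im,P=cam(n);u,v=map(int,proj(P,p));u0,v0=u-40,v-50;print(n,u0,v0)
    o.append(cv2.resize(im[v0:v0+100,u0:u0+80],None,fx=5,fy=5,interpolation=cv2.INTER_CUBIC))
save(np.hstack(o),'p4.png')
```

```text
[ 0.4709365  -0.15854383  0.19832248] [-0.15179474 -0.91348628 -7.19195526] [ 0.03717076 -0.00549242 -0.03030439] 0.05358592046949424 66.07303753495216
[[-8.888e-01  4.582e-01  1.000e-04]
 [ 4.582e-01  8.888e-01 -0.000e+00]
 [-1.000e-04  0.000e+00 -1.000e+00]] 62.72632489193692
[-8.79360296e-01  6.15176778e-01  5.21623657e-05]
scene 258 124
side 276 161
```

View pics/p4.png

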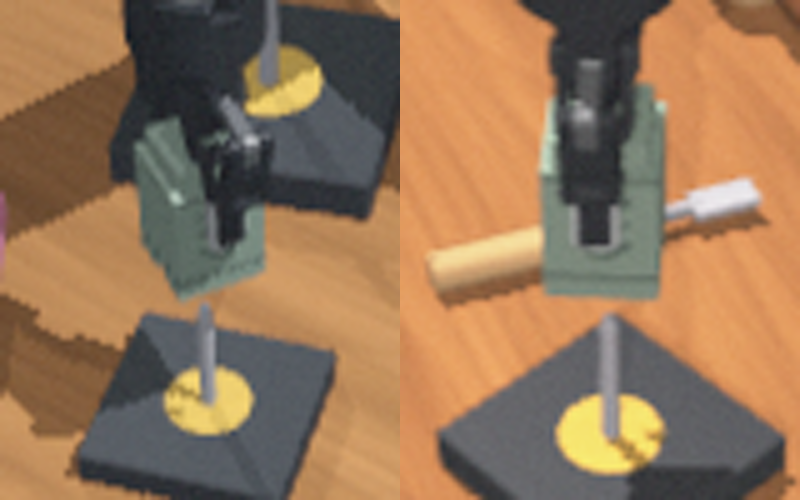

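The carving hangs square above the rod in both views, with a dent at the bottom of its left-hand face as expected. I'll centre it and lower until the rod's taper has just entered.

Emit:
carry_out:
  increments:
    - [-0.9, 0.6, 12, 0, 0, 0, 40]
    - [0, 0, 12, 0, 0, 0, 40]
    - [0, 0, 8, 0, 0, 0, 40]
    - [0, 0, 5, 0, 0, 0, 40]
    - [0, 0, 3, 0, 0, 0, 40]
    - [0, 0, 2, 0, 0, 0, 40]
    - [0, 0, 0, 0, 0, 0, 40]

```text
time_s: 9.65
tcp_pos: [0.472, -0.1589, 0.1564]
orientation: [0.236, 0.972, -0.0, 0.0]
force: [0.6, -0.6, -7.0]
grip_width: 0.0534
grip_force: 66.1
```

Emit:
carry_out:
  increments:
    - [0, 0, 2, 0, 0, 0, 40]
    - [0, 0, 2, 0, 0, 0, 40]
    - [0, 0, 2, 0, 0, 0, 40]
    - [0, 0, 0, 0, 0, 0, 40]

```text
time_s: 10.15
tcp_pos: [0.4718, -0.1588, 0.1501]
orientation: [0.236, 0.972, 0.0, -0.0]
force: [0.5, -1.0, -7.0]
grip_width: 0.0537
grip_force: 66.1
```

Emit:
carry_out:
  increments:
    - [0, 0, 3, 0, 0, 0, 40]
    - [0, 0, 4, 0, 0, 0, 40]
    - [0, 0, 4, 0, 0, 0, 40]
    - [0, 0, 4, 0, 0, 0, 40]
    - [0, 0, 4, 0, 0, 0, 40]
    - [0, 0, 0, 0, 0, 0, 40]

```text
time_s: 10.9
tcp_pos: [0.4717, -0.1588, 0.1309]
orientation: [0.236, 0.972, 0.0, -0.0]
force: [-0.5, 0.3, -6.9]
grip_width: 0.0534
grip_force: 66.1
```

Emit:
carry_out:
  increments:
    - [0, 0, 4, 0, 0, 0, 40]
    - [0, 0, 5, 0, 0, 0, 40]
    - [0, 0, 5, 0, 0, 0, 40]
    - [0, 0, 5, 0, 0, 0, 40]
    - [0, 0, 5, 0, 0, 0, 40]
    - [0, 0, 5, 0, 0, 0, 40]
    - [0, 0, 5, 0, 0, 0, 40]
    - [0, 0, 4, 0, 0, 0, 40]
    - [0, 0, 2, 0, 0, 0, 40]
    - [0, 0, 0, 0, 0, 0, 40]

```text
time_s: 12.15
tcp_pos: [0.4718, -0.1589, 0.0912]
orientation: [0.236, 0.972, 0.0, -0.0]
force: [-0.1, -0.4, -6.0]
grip_width: 0.0536
grip_force: 66.1
```

Emit:
carry_out:
  increments:
    - [0, 0, 0, 0, 0, 0, 40]
    - [0, 0, 2, 0, 0, 0, 40]
    - [0, 0, 2, 0, 0, 0, 40]
    - [0, 0, 1, 0, 0, 0, 40]
    - [0, 0, 1, 0, 0, 0, 40]
    - [0, 0, 1, 0, 0, 0, 40]
    - [0, 0, 0.6, 0, 0, 0, 40]
    - [0, 0, 0, 0, 0, 0, 40]
  force: 30

```text
time_s: 13.15
tcp_pos: [0.4719, -0.1589, 0.0836]
orientation: [0.236, 0.972, -0.0, -0.0]
force: [-0.4, 0.6, -6.8]
grip_width: 0.0537
grip_force: 66.1
```

Emit:
carry_out:
  increments:
    - [0, 0, 0.6, 0, 0, 0, 40]
    - [0, 0, 0.6, 0, 0, 0, 40]
    - [0, 0, 0, 0, 0, 0, 40]
  force: 30

```text
time_s: 13.52
tcp_pos: [0.4719, -0.1589, 0.0824]
orientation: [0.236, 0.972, 0.0, -0.0]
force: [0.5, -0.6, -6.7]
grip_width: 0.0533
grip_force: 66.1
```

Emit:
carry_out:
  increments:
    - [0, 0, 1, 0, 0, 0, 40]
    - [0, 0, 1, 0, 0, 0, 40]
    - [0, 0, 1, 0, 0, 0, 40]
    - [0, 0, 0.8, 0, 0, 0, 40]
    - [0, 0, 0, 0, 0, 0, 40]

```text
time_s: 14.15
tcp_pos: [0.4718, -0.1589, 0.0786]
orientation: [0.236, 0.972, 0.0, -0.0]
force: [0.4, 0.0, -7.1]
grip_width: 0.0534
grip_force: 66.1
```

Nominal underside height is 26.9 mm with no contact force, so the notch is over the pin. I'll make the last 2 mm in small steps.

Emit:
carry_out:
  increments:
    - [0, 0, 0.5, 0, 0, 0, 40]
    - [0, 0, 0.5, 0, 0, 0, 40]
    - [0, 0, 0.3, 0, 0, 0, 40]
    - [0, 0, 0, 0, 0, 0, 40]

```text
time_s: 14.65
tcp_pos: [0.4719, -0.1589, 0.0774]
orientation: [0.236, 0.972, 0.0, -0.0]
force: [-0.1, 0.7, -6.8]
grip_width: 0.0534
grip_force: 66.1
```

Emit:
carry_out:
  increments:
    - [0, 0, 0.3, 0, 0, 0, 40]
    - [0, 0, 0.3, 0, 0, 0, 40]
    - [0, 0, 0, 0, 0, 0, 40]

```text
time_s: 15.02
tcp_pos: [0.4719, -0.1589, 0.0767]
orientation: [0.236, 0.972, 0.0, -0.0]
force: [-0.7, -0.1, -7.5]
grip_width: 0.0532
grip_force: 66.1
```

Emit:
carry_out:
  increments:
    - [0, 0, 0.3, 0, 0, 0, 40]
    - [0, 0, 0.2, 0, 0, 0, 40]
    - [0, 0, 0, 0, 0, 0, 40]

```text
time_s: 15.4
tcp_pos: [0.4719, -0.1589, 0.0767]
orientation: [0.236, 0.972, -0.0, 0.0]
force: [-1.6, 2.6, -1.5]
grip_width: 0.0533
grip_force: 66.5
```

The weight is now on the slate at the expected height. I'll open the gripper and back off upward.

Emit:
carry_out:
  increments:
    - [0, 0, 0, 0, 0, 0, 66]
    - [0, 0, 0, 0, 0, 0, 80]
    - [0, 0, 0, 0, 0, 0, 100]
    - [0, 0, 0, 0, 0, 0, 100]
    - [0, 0, 0, 0, 0, 0, 100]

```text
time_s: 16.02
tcp_pos: [0.472, -0.1589, 0.0763]
orientation: [0.236, 0.972, 0.0, 0.0]
force: [0.2, 0.3, 0.2]
grip_width: 0.0855
grip_force: 0.0
```

Emit:
carry_out:
  increments:
    - [0, 0, -10, 0, 0, 0, 100]
    - [0, 0, -20, 0, 0, 0, 100]
    - [0, 0, -30, 0, 0, 0, 100]
    - [0, 0, -40, 0, 0, 0, 100]
    - [0, 0, -40, 0, 0, 0, 100]
    - [0, 0, 0, 0, 0, 0, 100]
    - [0, 0, 0, 0, 0, 0, 100]

```text
time_s: 16.9
tcp_pos: [0.4718, -0.1589, 0.2163]
orientation: [0.236, 0.972, -0.0, 0.0]
force: [0.9, 0.2, 0.2]
grip_width: 0.0855
grip_force: 0.0
```

Run:
```python
from h import *
S=manip.state();print(S['tcp_pos'],S['force'],S['grip_width'],S['grip_force'])
o=[]
for n in('scene','side'):
    im,P=cam(n);u,v=map(int,proj(P,(.472,-.158,.06)));u0,v0=u-40,v-50
    o.append(cv2.resize(im[v0:v0+100,u0:u0+80],None,fx=5,fy=5,interpolation=cv2.INTER_CUBIC))
    print(n,u0,v0,'top centre at home ->',[5*(a-b+.5) for a,b in zip(proj(P,(.472,-.1585,.115)),(u0,v0))],'if 8mm high',[5*(a-b+.5) for a,b in zip(proj(P,(.472,-.1585,.123)),(u0,v0))])
save(np.hstack(o),'p5.png')
```

```text
[ 0.47184728 -0.1588613   0.2163352 ] [0.94342119 0.21336662 0.19730171] 0.08553956732119114 0.0
scene 259 145 top centre at home -> [np.float64(201.126662638178), np.float64(192.1353296493757)] if 8mm high [np.float64(200.6909127123174), np.float64(182.48219994962838)]
side 276 187 top centre at home -> [np.float64(204.70305897466432), np.float64(177.67073629570064)] if 8mm high [np.float64(204.45766687554766), np.float64(165.72559291851604)]
```

View pics/p5.png

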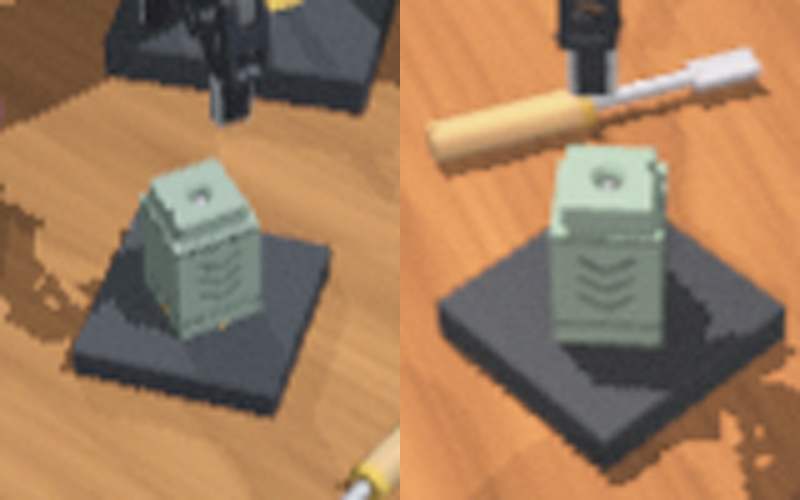

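The carving sits flush on the slate. The hole appears at (200,194) in the scene crop and (207,180) in the side crop, matching the predicted home height rather than 8 mm high. The gripper is clear, so I'll hand in.

```bash
python3 -c "
from rig import order;print(order.job_done())"
```

```text
the job is handed in; nothing more can be done
None
```

The carving is mounted fully home on the slate plinth with its notch over the stop pin, released with the gripper clear, and the job is handed in at about 17 s of the 72 s; the hand-in returned no verdict.

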